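# Clamp a whetstone in a sloping sharpening bridge

## Task

Set up for knife sharpening: fit the cream-and-rust whetstone, cream face up, in the sloping stone holder that bridges the steel pan. Push its far end against the blue sprung jaw, without bottoming the spring, lower its near end behind the low stop and let go, so that it lies flat on both black bearers, straight and centred across, gripped between jaw and stop. Leave the green stone, ramekin, sauce bottle, pepper mill and cups as they stand.

Things in the scene. Friction and masses are not known exactly. Their poses are not given: they have to be found in the camera images.
- stone: The whetstone to fit: a slab 180 long (x) x 60 wide (y) x 25 high (z) mm, about 0.55 kg, its upper 15 mm cream and lower 10 mm rust-brown. It starts flat on the counter with the cream face up. Origin: centre of the underside; z points out of the cream face. Both ends are alike. It starts within 0.3 rad of world x.
- coarse: Another whetstone of the same size and frame, green above and near-black below. Not wanted; leave it. The two stones may have swapped places.
- cradle: The fixed sloping rest over the pan, in the frame of its seat. Origin: midway between the two bearers, on the plane of their tops, 125 mm above the counter. x runs up the 15 degree slope from the low stop (robot's end) to the sprung jaw (far end), y across, z square out of the seat. The stone lies along x, centred in y; the clamp decides where in x, within 13 mm of this origin.
- bearer_near (a point): Top centre of the lower bearer: a black rubber block 16 mm long in the cradle's x, 50 mm wide in y, at cradle x = -55, z = 0. Past it is the low stop: a rubber-faced plate 50 mm wide, 14 mm thick, top at cradle z = +13 mm, face 170 to 174 mm from the free jaw's face. Stop and jaw sit on one clamp bar, locked anywhere within 10 mm of mid-range; its setting is not reported. The stop does not yield.
- bearer_far (a point): The same for the upper bearer, at cradle x = +55 mm. Two 8 mm steel rods run below, at cradle y = +-18 mm, tops at z = -8. Nothing stands beside the stone's long sides, so fingers have room there.
- jaw (a joint): Travel (m) of the blue sprung jaw up the cradle's x: 0 free, 0.018 bottomed. Its rubber face, square to x, is 50 mm wide, spans cradle z = -18 to +15 mm and, free, lies somewhere from x = 72 to 92 mm (by the clamp's setting). Spring: 3 N at first, plus 0.65 N per mm. Seated, the stone holds it 6 to 10 mm in; it must go in about 2 mm more while the near end is lowered past the stop.
- bridge: The fixed steel pan under the holder, 265 x 162 mm (285 x 182 over the rim), 65 mm high, empty; origin at the centre of its underside, straight below the cradle's origin; x along its length, the cradle's x seen from above. Holder and bracket at its far end rise to 170 mm.
- sauce: Red sauce bottle, 56 mm across, 170 mm tall, origin at the centre of its foot. Bystander.
- mill: Dark wooden pepper mill, 56 mm across, 165 mm tall, origin at the centre of its foot. Bystander.
- cups: Stack of white paper cups, 84 mm across, 175 mm tall, origin at the centre of its foot. Bystander.
- ramekin: White ramekin, 70 mm across, 40 mm tall, origin at the centre of its foot. Bystander.
Mind the look-alikes: they are no part of the job. Several things look just like the stone: the one meant starts farthest to the robot's left.

How it is judged:
At the end, for the whole second after the job is handed in: The cream-and-rust stone lies cream face up and flat on both bearers (within 2 degrees of the seat, underside within 3 mm of it), along the holder within 4.5 degrees, within 10 mm of its centre line and 15 mm of its middle, holding the sprung jaw at least 4 mm pushed in, at rest (angle between the z axis of stone and the z axis of cradle, either way round below 0.035 rad and angle between the x axis of stone and the x axis of cradle, either way round below 0.08 rad and angle between stone's own z axis and vertical below 0.6 rad and z of stone in the frame of cradle between -0.003 and 0.003 m and y of stone in the frame of cradle between -0.01 and 0.01 m and x of stone in the frame of cradle between -0.015 and 0.015 m and value of joint jaw above 0.004 m and linear speed of stone below 0.01 m/s); the robot touches nothing.
It fails at once if the green stone is moved by more than 25 mm (distance of coarse from where it was at the start of the episode above 0.025 m).
It fails at once if the sauce bottle, mill, cups or ramekin is moved by more than 25 mm or tipped over (distance of any of sauce, mill, cups, ramekin from where it was at the start of the episode above 0.025 m or angle between any of sauce, mill, cups, ramekin's own z axis and vertical above 0.6 rad).
It fails at once if the jaw is driven to the end of its spring travel (over 17.5 mm in) (value of joint jaw above 0.0175 m).
It also fails if it takes over 51 s, if anything falls off the work surface, if the arm or the gripper's body presses on something with over 40 N, if the wrist force passes 120 N, or if a joint passes its speed limit or range.

## Robot

A 6-joint arm with a two-finger parallel gripper is mounted at the origin on the work surface. World frame = base frame: x ahead of the robot, y to its left, z up, the work surface at z = 0. Lengths are in m, angles in rad, forces in N, time in s.
With the tool pointing down it reaches from about 0.325 to 0.9 m from the base axis. Payload 6.1 kg.
Tool frame: the origin (TCP) lies midway between the tips of the shut fingers; the grasp point (between the pads) lies 19 mm behind it; x points along the fingers, y is the direction in which the jaws open and shut, and the axes are right-handed (so a half turn about x gives the same grasp; the last joint's range is limited). The gripper opens to 85 mm and grips with 20 to 120 N. Pads are 22 mm wide; open, the fingers measure 114 mm over their backs; the gripper's body (76 mm by 85 mm) begins 54 mm behind the grasp point. The pads swing forward as they close: fully open they stand 13 mm farther back than shut.
Start: joints at [-0.126, 0.22, 1.526, -0, 1.395, -0.126], TCP at [0.625, -0, 0.231] pointing down, gripper open.
Joint ranges: [-2.98, 2.98], [-0.91, 2.08], [0.09, 2.57], [-1.24, 4.39], [0.2, 2.65], [-2.68, 2.68]. Speed limits (rad/s): [2.57, 2.57, 3.01, 3.14, 3.14, 3.14].

## Interface

Orientations are given as [roll, pitch, yaw] about the fixed x, y, z axes, in that order (R = Rz(yaw) Ry(pitch) Rx(roll)).
In Python, from plant import movep, move_l, set_joints, gripper_to, hold, inverse_kinematics, observe, get_image, get_calibration, Unreachable, job_done gives the robot as it stands. Calls block until the motion is done:
- movep(position, orientation): joint-space move of the TCP to a pose.
- move_l(position, feed=0.15, rotation=None, max_force=None): straight line of the TCP; rotation=None keeps the orientation; feed is the mean speed in m/s. With max_force (N) it stops when the force on the tool has changed by that much, and returns True; else False.
- set_joints(angles): joint-space move.
- gripper_to(opening, f_grip=None): finger opening in m; f_grip is the grip in N (None keeps the last); returns when the fingers have stopped.
- hold(seconds).
- inverse_kinematics(position, orientation): joint angles nearest the present ones, or None.
- observe(): the state.
- get_image(name): name is "scene" or "side" or "wrist"; returns (picture, depth): 480x640x3 uint8, red, green, blue; 480x640 float32, m along the optical axis (not along the pixel's ray), 0 where there is no reading.
- get_calibration(name): a dict with "intrinsics" (3x3 intrinsics, pixels), "dist_coeffs" ([k1, k2, p1, p2, k3] as OpenCV has them; the pictures are not rectified), "world_from_camera" (4x4, takes a point from camera to world coordinates). Camera axes: x right, y down, z forward; pixel columns grow to the right and rows downward; lengths in m; the calibration is good to about 2 mm. A picture is of the moment at which its call begins: read the wrist's pose just before it. get_calibration takes no time and is no camera call; for the wrist camera it gives the pose at the moment of the call.
A pose or a line that the arm cannot do raises Unreachable and nothing moves.
- job_done(): hands the job in, once; it reports no verdict.
The state is a dict: "time_s": time; "q": joint angles; "joint_velocities": joint speeds; "joint_torque": joint torques, N m; "eef_pos": TCP position; "tcp_rot": TCP orientation; "ft_force": force on the tool from outside, world axes, zero at the start; "torque": the same for the moment, N m; "opening": finger opening in m.
Only numpy, scipy, OpenCV 4.12 (cv2) and the standard library are available. Lean on these libraries where they do the work, as an engineer would, in place of code of your own. Each camera call takes 0.05 s, during which the arm holds its last target.

## Working session

There is one attempt and no reset: what is moved stays moved. The work goes in short steps, each a Python script; the robot and the scene stay as the last script left them, time stands still between calls to the robot, and variables do not carry over. Pictures are saved under pics/ and viewed, and the job is handed in when it is done.

```bash
ls; mkdir -p pics; python3 - <<'E'
from plant import *
import cv2, numpy as np
print(observe())
for n in ("scene","side","wrist"):
    c=get_calibration(n); im,d=get_image(n)
    cv2.imwrite(f"pics/{n}0.png",im[:,:,::-1]); np.savez(f"pics/{n}0.npz",im=im,d=d,K=c["intrinsics"],D=c["dist_coeffs"],T=c["world_from_camera"])
    print(n,c, (d>0).mean())
E
```

```text
pics
{'time_s': 0.0, 'q': array([-1.26083296e-01,  2.21251282e-01,  1.52760784e+00,  1.55143956e-06,
        1.39473184e+00, -1.26121431e-01]), 'joint_velocities': array([-0.00087716,  0.00128896, -0.00011456, -0.00027203, -0.00044351,
       -0.00049537]), 'joint_torque': array([-5.06932320e-04, -4.96913910e+01, -3.89390445e+01, -4.46828235e-04,
        1.12446505e-02,  2.49123751e-06]), 'eef_pos': array([6.24384545e-01, 8.51392183e-05, 2.30185414e-01]), 'tcp_rot': array([-1.69768186,  1.56879802,  3.01474498]), 'ft_force': array([ 0.02426043, -0.12398051, -0.02540884]), 'torque': array([0.01231458, 0.03634165, 0.1272758 ]), 'opening': 0.08516632837726969}
scene {'intrinsics': array([[459.00563211,   0.        , 314.78720935],
       [  0.        , 459.00563211, 239.51269361],
       [  0.        ,   0.        ,   1.        ]]), 'dist_coeffs': array([0.00665193, 0.        , 0.        , 0.        , 0.        ]), 'world_from_camera': array([[-0.65290778,  0.43492008, -0.62012575,  1.15127706],
       [ 0.75741722,  0.38086633, -0.53033951,  0.53475   ],
       [ 0.00552972, -0.8159567
[... 599 characters left out ...]
        ,  0.        ,  1.        ]])} 0.9959407552083334
wrist {'intrinsics': array([[385.03601474,   0.        , 315.22401228],
       [  0.        , 385.03601474, 240.61603597],
       [  0.        ,   0.        ,   1.        ]]), 'dist_coeffs': array([-0.04368918,  0.        ,  0.        ,  0.        ,  0.        ]), 'world_from_camera': array([[ 9.99999052e-01,  5.99400545e-04, -1.23999619e-03,
         6.25260388e-01],
       [ 1.70921091e-04, -9.47379383e-01, -3.20112912e-01,
         8.35163869e-02],
       [-1.36662268e-03,  3.20112396e-01, -9.47378587e-01,
         3.73972387e-01],
       [ 0.00000000e+00,  0.00000000e+00,  0.00000000e+00,
         1.00000000e+00]])} 0.996005859375
```

View pics/scene0.png

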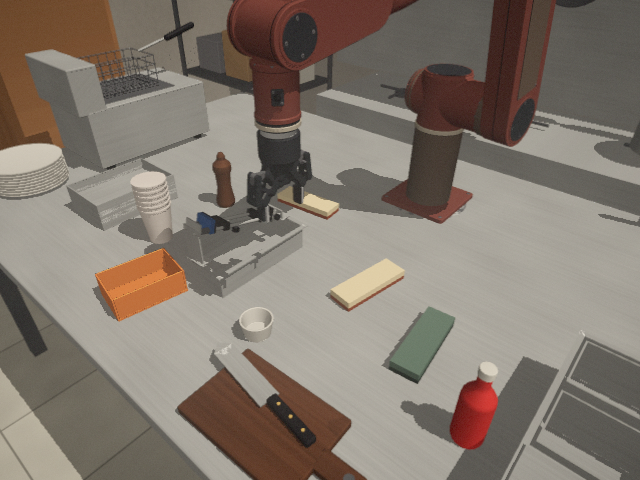

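View pics/side0.png

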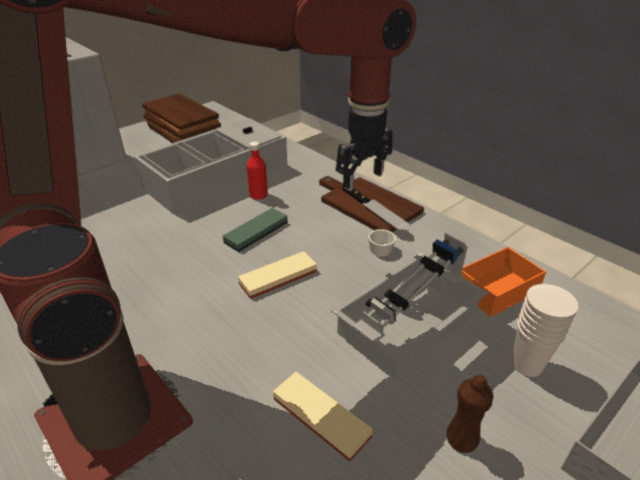

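View pics/wrist0.png

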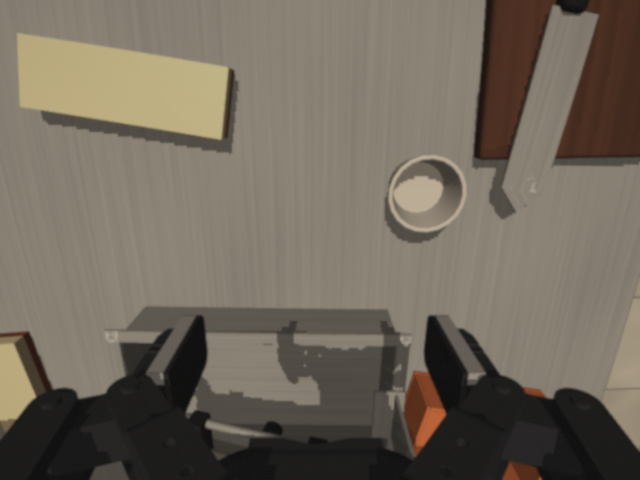

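Two cream stones: A at scene (368,284), side (278,272) and wrist (125,88); B at scene (308,202) and side (322,413). The green stone is at scene (423,343) and the holder near scene (245,240). I'll measure both candidates from each view.

```bash
cat > h.py <<'E'
import numpy as np, cv2
def world(n,uv,d):
    z=np.load(n); 
    p=cv2.undistortPoints(np.array(uv,float).reshape(-1,1,2),z["K"],z["D"]).reshape(-1,2)
    P=np.c_[p,np.ones(len(p))]*np.array(d).reshape(-1,1)
    return P@z["T"][:3,:3].T+z["T"][:3,3]
def cloud(n):
    z=np.load(n); v,u=np.mgrid[0:480,0:640]
    return world(n,np.c_[u.ravel(),v.ravel()],z["d"].ravel()).reshape(480,640,3)
def save(tag,name):
    from plant import get_calibration,get_image
    c=get_calibration(name); im,d=get_image(name)
    cv2.imwrite(f"pics/{tag}.png",im[:,:,::-1]); np.savez(f"pics/{tag}.npz",im=im,d=d,K=c["intrinsics"],D=c["dist_coeffs"],T=c["world_from_camera"])
    return im,d,c
E
python3 - <<'E'
from h import *
import cv2
for n in ("scene0","side0","wrist0"):
    f=f"pics/{n}.npz"; z=np.load(f); W=cloud(f); im=z["im"]
    hsv=cv2.cvtColor(im,cv2.COLOR_RGB2HSV)
    m=((hsv[...,0]>18)&(hsv[...,0]<32)&(hsv[...,1]>70)&(W[...,2]>.012)&(W[...,2]<.035)&(z["d"]>0)).astype(np.uint8)
    m=cv2.morphologyEx(m,cv2.MORPH_OPEN,np.ones((3,3)))
    k,l,s,c=cv2.connectedComponentsWithStats(m)
    for i in range(1,k):
        if s[i,4]<300: continue
        P=W[(l==i)]; top=P[np.abs(P[:,2]-np.median(P[:,2]))<.004]
        r=cv2.minAreaRect((top[:,:2]*1000).astype(np.float32))
        print(n,c[i].round(),s[i,4],"median",np.median(P,0).round(4),"rect",np.round(r[0],1),np.round(r[1],1),round(r[2],2))
E
python3 - <<'E'
import cv2
a=cv2.imread('pics/scene0.png')[150:380,150:480]; cv2.imwrite('pics/crop0.png',cv2.resize(a,None,fx=2.4,fy=2.4,interpolation=cv2.INTER_CUBIC))
a=cv2.imread('pics/side0.png')[220:370,320:580]; cv2.imwrite('pics/crop1.png',cv2.resize(a,None,fx=3,fy=3,interpolation=cv2.INTER_CUBIC))
E
```

```text
side0 [276. 271.] 1315 median [0.4499 0.1015 0.0236] rect [455.  103.4] [ 65.6 182.4] 80.76
side0 [321. 410.] 2745 median [ 0.2717 -0.2442  0.024 ] rect [ 272.9 -245. ] [ 62.7 181.9] 6.05
wrist0 [122.  86.] 15152 median [0.4601 0.1055 0.026 ] rect [458.2 104.6] [ 60.1 181.6] 80.26
wrist0 [ 13. 382.] 2075 median [ 0.282  -0.2064  0.0258] rect [ 284.1 -211.3] [121.   44.3] 74.45
```

View pics/crop0.png

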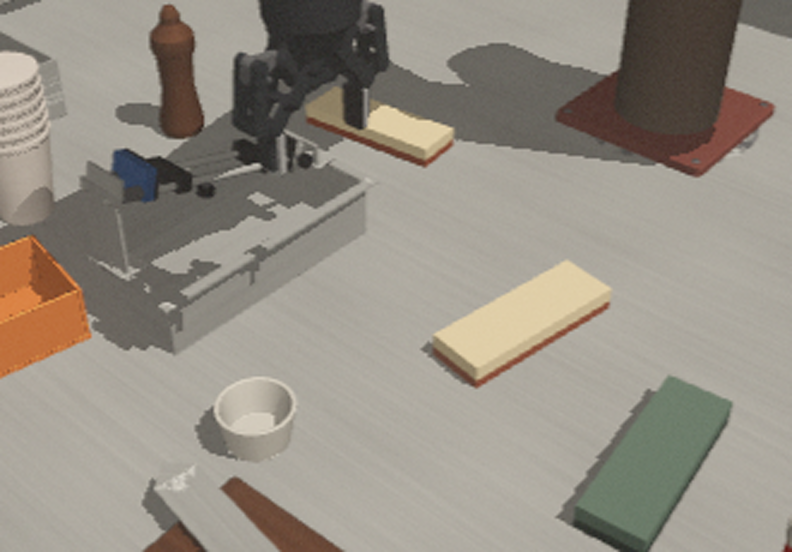

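View pics/crop1.png

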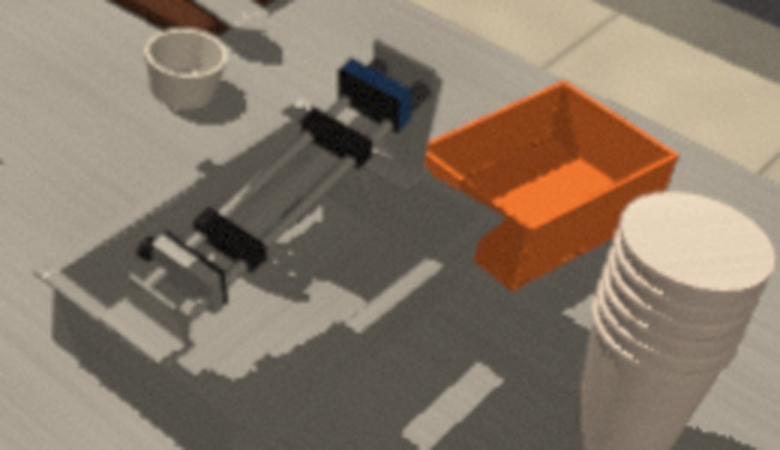

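The crop shows A (scene 368,284; y=+0.104) and B (y=-0.245), both cream over rust. A is the farthest to the robot's left, so A is the one meant. Both views give it 60 x 181 mm with the top at z≈25 mm, as expected. Next is the holder, starting with a rough estimate.

```bash
python3 - <<'E'
from h import *
for n in ("side0","scene0"):
    f=f"pics/{n}.npz"; z=np.load(f); W=cloud(f); im=z["im"].astype(int)
    hsv=cv2.cvtColor(z["im"],cv2.COLOR_RGB2HSV)
    blue=(hsv[...,0]>100)&(hsv[...,0]<125)&(hsv[...,1]>120)&(W[...,2]>.1)&(W[...,2]<.2)
    blk=(hsv[...,2]<45)&(W[...,2]>.09)&(W[...,2]<.18)&(W[...,0]>.45)&(W[...,1]<0.05)&(W[...,1]>-.2)
    for nm,m in(("blue",blue),("black",blk)):
        k,l,s,c=cv2.connectedComponentsWithStats(m.astype(np.uint8))
        for i in range(1,k):
            if s[i,4]<25: continue
            P=W[l==i]; print(n,nm,c[i].round(),s[i,4],np.median(P,0).round(3),P.min(0).round(3),P.max(0).round(3))
    # pan rim
    m=(np.abs(W[...,2]-.065)<.004)&(W[...,0]>.4)&(W[...,0]<.9)&(W[...,1]<.06)&(W[...,1]>-.3)
    P=W[m]; r=cv2.minAreaRect((P[:,:2]*1000).astype(np.float32)); print(n,"rim",len(P),r)
E
```

```text
side0 blue [447. 249.] 121 [ 0.658 -0.212  0.162] [ 0.651 -0.23   0.137] [ 0.681 -0.181  0.166]
side0 black [437. 249.] 69 [ 0.65  -0.191  0.151] [ 0.646 -0.2    0.134] [ 0.657 -0.181  0.163]
side0 black [426. 262.] 76 [ 0.617 -0.19   0.136] [ 0.61  -0.2    0.121] [ 0.626 -0.18   0.142]
side0 black [390. 295.] 84 [ 0.511 -0.19   0.108] [ 0.505 -0.2    0.093] [ 0.52  -0.178  0.112]
side0 rim 1988 ((567.7119140625, -201.98672485351562), (184.6732177734375, 290.1846923828125), 89.3202896118164)
scene0 rim 777 ((658.9931640625, -204.15771484375), (187.99432373046875, 467.8635559082031), 89.73524475097656)
```

The holder is roughly centred at x≈0.567, y≈-0.20, with yaw near 0. I'll move the wrist camera over it to measure accurately.

```bash
python3 - <<'E'
from plant import *
from h import *
o=observe(); 
movep([.567,-.150,.27],list(o["tcp_rot"]))
print(observe()["time_s"],observe()["eef_pos"]); save("w1","wrist")
save("side1","side");save("scene1","scene")
E
```

```text
0.85 [ 0.56705744 -0.14957946  0.26975623]
```

View pics/w1.png

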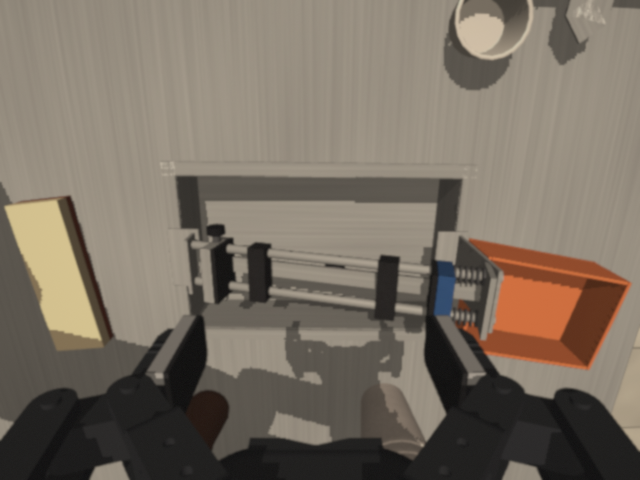

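View pics/scene1.png

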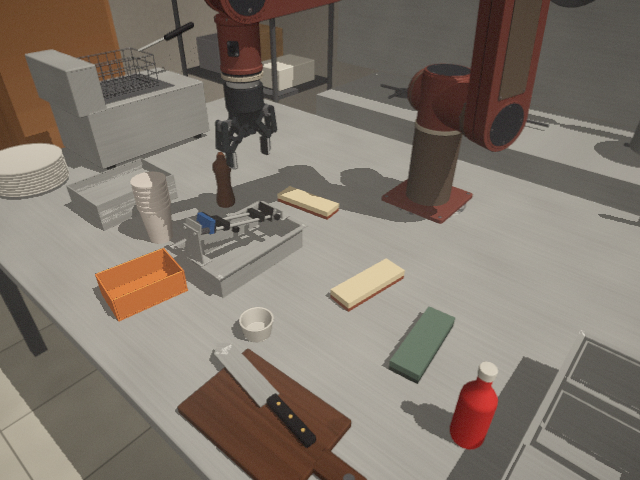

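The wrist picture shows the stop at (222,270), near bearer (259,272), far bearer (387,287) and blue jaw (445,288). I'll measure these in 3D and compare them with the side and scene views.

```bash
python3 - <<'E'
from h import *
for n in ("w1","side1","scene1"):
    f=f"pics/{n}.npz"; z=np.load(f); W=cloud(f)
    hsv=cv2.cvtColor(z["im"],cv2.COLOR_RGB2HSV)
    reg=(W[...,0]>.46)&(W[...,0]<.72)&(W[...,1]<-.13)&(W[...,1]>-.28)&(W[...,2]>.09)&(W[...,2]<.185)
    blue=(hsv[...,0]>100)&(hsv[...,0]<125)&(hsv[...,1]>100)&reg
    blk=(hsv[...,2]<45)&reg
    for nm,m in(("blue",blue),("black",blk)):
        k,l,s,c=cv2.connectedComponentsWithStats(m.astype(np.uint8),connectivity=4)
        for i in range(1,k):
            if s[i,4]<40: continue
            P=W[l==i]; print(n,nm,c[i].round(),s[i,4],np.median(P,0).round(4),np.percentile(P,3,0).round(3),np.percentile(P,97,0).round(3))
    m=(np.abs(W[...,2]-.065)<.004)&(W[...,0]>.4)&(W[...,0]<.74)&(W[...,1]<-.08)&(W[...,1]>-.32)
    m=cv2.morphologyEx(m.astype(np.uint8),cv2.MORPH_OPEN,np.ones((3,3)))>0
    P=W[m]; r=cv2.minAreaRect((P[:,:2]*1000).astype(np.float32)); print(n,"rim",len(P),np.round(r[0],1),np.round(r[1],1),round(r[2],2))
    # bystanders
a=cv2.imread('pics/w1.png')[150:350,150:520]; cv2.imwrite('pics/crop2.png',cv2.resize(a,None,fx=2.1,fy=2.1,interpolation=cv2.INTER_CUBIC))
W=cloud("pics/side1.npz")
m=(W[...,2]>.08)&(W[...,2]<.2)&(W[...,0]>.3)&(W[...,0]<.85)&(W[...,1]<.1)&(W[...,1]>-.55)
k,l,s,c=cv2.connectedComponentsWithStats(m.astype(np.uint8))
for i in range(1,k):
    if s[i,4]>100: P=W[l==i]; print("by",c[i].round(),np.median(P,0).round(3),P.min(0).round(3),P.max(0).round(3))
E
```

```text
w1 blue [444. 288.] 831 [ 0.6604 -0.1858  0.1651] [ 0.655 -0.205  0.142] [ 0.668 -0.176  0.167]
w1 black [215. 230.] 149 [ 0.4822 -0.1621  0.1003] [ 0.476 -0.166  0.094] [ 0.488 -0.16   0.102]
w1 black [221. 270.] 859 [ 0.486  -0.197   0.1069] [ 0.482 -0.221  0.091] [ 0.49  -0.175  0.117]
w1 black [259. 272.] 1077 [ 0.5198 -0.1967  0.1116] [ 0.512 -0.221  0.103] [ 0.527 -0.175  0.114]
w1 black [386. 287.] 1088 [ 0.6232 -0.1968  0.14  ] [ 0.617 -0.223  0.132] [ 0.629 -0.176  0.142]
w1 black [432. 289.] 358 [ 0.6525 -0.1883  0.1628] [ 0.65  -0.21   0.139] [ 0.659 -0.176  0.165]
w1 rim 8347 [ 569.8 -200.6] [183.5 284.8] 89.4
side1 blue [447. 248.] 146 [ 0.6578 -0.2108  0.1621] [ 0.652 -0.228  0.138] [ 0.687 -0.182  0.165]
side1 black [443. 253.] 177 [ 0.6503 -0.2065  0.1503] [ 0.646 -0.227  0.134] [ 0.656 -0.184  0.162]
side1 black [432. 266.] 185 [ 0.6164 -0.2064  0.1361] [ 0.611 -0.227  0.125] [ 0.625 -0.183  0.139]
side1 black [396. 299.] 205 [ 0.5108 -0.2037  0.1082] [ 0.506 -0.226  0.095] [ 0.52  -0.181  0.112]
side1 rim 1741 [ 566.6 -200.9] [185.2 287.5] 89.18
scene1 blue [206. 221.] 210 [ 0.6656 -0.1944  0.1594] [ 0.655 -0.223  0.14 ] [ 0.67  -0.177  0.168]
scene1 rim 111 [ 574.5 -202.3] [274.7 177.2] 1.46
by [418. 280.] [ 0.591 -0.206  0.113] [ 0.446 -0.23   0.08 ] [ 0.703 -0.161  0.168]
by [546. 317.] [ 0.629 -0.438  0.159] [ 0.609 -0.473  0.08 ] [ 0.697 -0.39   0.177]
by [475. 398.] [ 0.411 -0.445  0.131] [ 0.396 -0.465  0.08 ] [ 0.447 -0.414  0.166]
```

View pics/crop2.png

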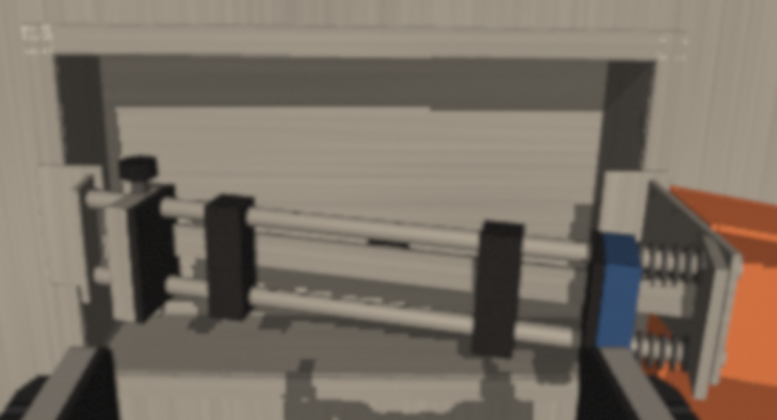

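Bearer tops read z≈0.1116 and 0.140, against 0.111 and 0.139 from the geometry. The rim gives a centre of (0.570,-0.2006) and yaw ≈ -0.012. The jaw's free face works out at cradle x≈87 mm. All of this agrees to about 2 mm, and I'll find the jaw itself by touch. Next I check IK for the whole plan.

```bash
cat >> h.py <<'E'
from scipy.spatial.transform import Rotation as Ro
O=np.array([.569,-.2005,.125]); YAW=-.012
def Rc(extra=0.0):  # stone orientation: slope 15deg minus extra nose-down (deg)
    return (Ro.from_euler('z',YAW)*Ro.from_euler('y',-np.radians(15-extra))).as_matrix()
def tool(Rs,sgn):
    X=-Rs[:,2]; Y=sgn*Rs[:,1]; return np.c_[X,Y,np.cross(X,Y)]
def eul(M): return list(Ro.from_matrix(M).as_euler('xyz'))
def yawR(p): return Ro.from_euler('z',p).as_matrix()
E
python3 - <<'E' 2>&1 | grep -v Warn
from plant import *
from h import *
o=observe(); print(Ro.from_euler('xyz',o["tcp_rot"]).as_matrix().round(3))
for s in (1,-1):
    for nm,p,R in (("pre",[.458,.104,.12],yawR(-.168)),("grasp",[.458,.104,-.003],yawR(-.168)),("cr",O,Rc()),("crup",O+[-.03,0,.1],Rc(7))):
        q=inverse_kinematics(list(p),eul(tool(R,s))); print(s,nm,None if q is None else np.round(q,2))
E
```

```text
[[-0.002  1.     0.002]
 [ 0.001  0.002 -1.   ]
 [-1.    -0.002 -0.001]]
1 pre [ 0.06 -0.04  2.03 -0.    1.16 -1.35]
1 grasp [ 0.06  0.17  2.08 -0.    0.89 -1.35]
1 cr [-0.54  0.09  1.9   0.16  0.93 -2.19]
1 crup [-0.53  0.    1.78  0.07  1.24 -2.11]
-1 pre [ 0.06 -0.04  2.03 -0.    1.16  1.79]
-1 grasp [ 0.06  0.17  2.08 -0.    0.89  1.79]
-1 cr [-0.54  0.09  1.9   0.16  0.93  0.96]
-1 crup [-0.53  0.    1.78  0.07  1.24  1.03]
```

```bash
python3 - <<'E' 2>&1 | grep -v Warn
from plant import *
from h import *
movep([.458,.104,.16],eul(tool(yawR(-.168),1)))
print(observe()["time_s"],observe()["eef_pos"]); save("w2","wrist")
W=cloud("pics/w2.npz"); z=np.load("pics/w2.npz"); hsv=cv2.cvtColor(z["im"],cv2.COLOR_RGB2HSV)
m=((hsv[...,0]>15)&(hsv[...,0]<35)&(hsv[...,1]>50)&(W[...,2]>.018)&(W[...,2]<.035)).astype(np.uint8)
k,l,s,c=cv2.connectedComponentsWithStats(m)
for i in range(1,k):
    if s[i,4]<500: continue
    P=W[l==i]; r=cv2.minAreaRect((P[:,:2]*1000).astype(np.float32)); print(c[i],s[i,4],np.median(P,0),r)
E
```

```text
2.1417 [0.45884096 0.10393969 0.16064167]
[315.14693349 209.25540752] 18539 [0.44553238 0.10658459 0.02606984] ((458.6913757324219, 105.06295776367188), (60.38793182373047, 180.12879943847656), 80.31999206542969)
```

View pics/w2.png

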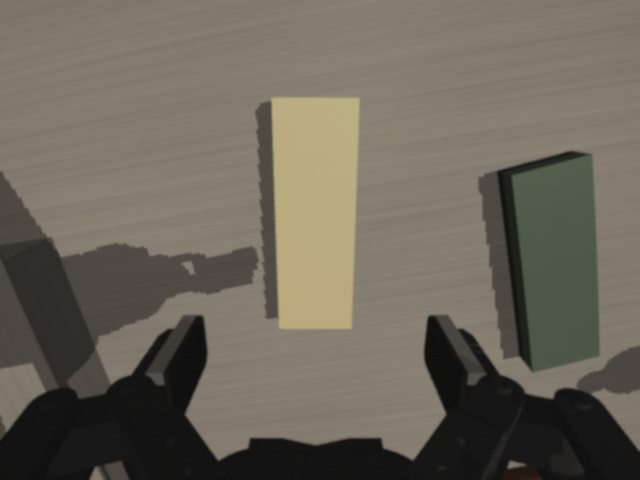

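The stone is centred between the fingers, at (0.4587,0.1051) with yaw -0.169 and a 60.4 x 180.1 mm outline. The green stone's nearest edge, at px 497, is about 136 mm from its centre line. Grasping.

```bash
python3 - <<'E' 2>&1 | grep -v Warn
from plant import *
from h import *
E_=eul(tool(yawR(-.169),1))
move_l([.4585,.1050,.03],feed=.2,rotation=E_)
print(move_l([.4585,.1050,-.003],feed=.06,max_force=6))
f0=observe()
gripper_to(.05,f_grip=80)
o=observe(); print(o["time_s"],o["eef_pos"],o["opening"],o["ft_force"],f0["ft_force"])
move_l([.4585,.1050,.15],feed=.15)
hold(.2);o=observe(); print(o["time_s"],o["eef_pos"],o["opening"],o["ft_force"],o["torque"])
save("w3","wrist");save("side3","side");save("scene3","scene")
E
```

```text
False
4.0583 [ 0.45934364  0.10495185 -0.00218803] 0.0583635876782241 [-1.16248254 -0.8683656   6.28932221] [ 0.72778541 -0.1885607   0.32934596]
5.425 [0.45787078 0.10496668 0.14902695] 0.058635273971459824 [ 0.45488926 -0.02001646 -4.92475337] [-0.05521926  0.00977656  0.04032102]
```

View pics/side3.png

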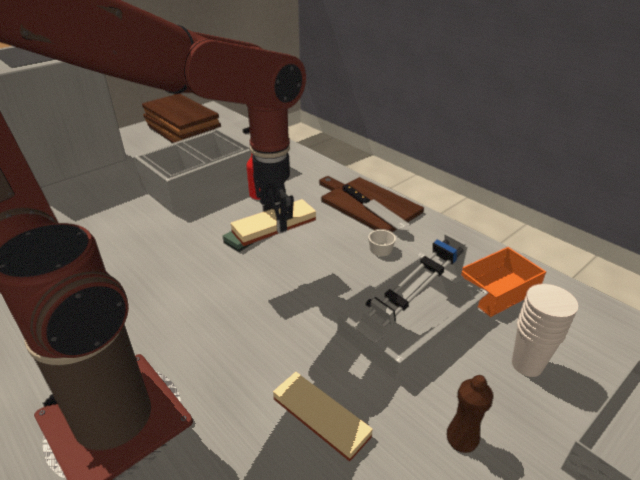

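View pics/w3.png

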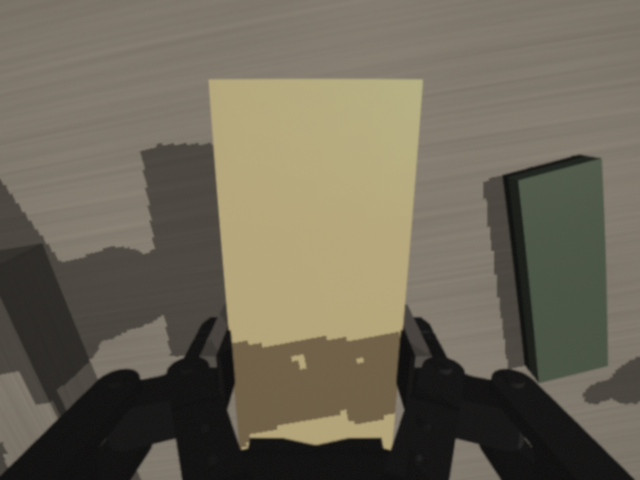

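The stone is held level: opening 58.6 mm, about 5 N lifted, hardly any moment. I'll check its pose in the hand before heading for the holder.

```bash
python3 - <<'E' 2>&1 | grep -v Warn
from plant import *
from h import *
o=observe(); R=Ro.from_euler('xyz',o["tcp_rot"]).as_matrix(); p=o["eef_pos"]
W=cloud("pics/w3.npz"); z=np.load("pics/w3.npz"); hsv=cv2.cvtColor(z["im"],cv2.COLOR_RGB2HSV)
T=(W-p)@R   # tool coords
m=(hsv[...,0]>15)&(hsv[...,0]<35)&(hsv[...,1]>50)&(W[...,2]>.13)
m=cv2.morphologyEx(m.astype(np.uint8),cv2.MORPH_OPEN,np.ones((5,5)))>0
m[:, :200]=0; m[:,430:]=0; 
P=T[m]; P=P[np.abs(P[:,0]-np.median(P[:,0]))<.006]
A=np.c_[P[:,1:],np.ones(len(P))]; c=np.linalg.lstsq(A,P[:,0],rcond=None)[0]
print("top plane x_t = a*y+b*z+c",c, "med",np.median(P,0),"min",P.min(0),"max",P.max(0))
r=cv2.minAreaRect((P[P[:,2]<-.03][:,1:]*1000).astype(np.float32)); print(r)
W=cloud("pics/side3.npz"); T2=(W-p)@R; hsv=cv2.cvtColor(np.load("pics/side3.npz")["im"],cv2.COLOR_RGB2HSV)
m=(W[...,2]>.165)&(W[...,2]<.19)&(np.abs(T2[...,1])<.04)&(np.abs(T2[...,2])<.12)&(hsv[...,0]>15)&(hsv[...,0]<35)&(hsv[...,1]>50)
P=T2[m]; print("side",len(P),np.median(P,0),P.min(0),P.max(0))
E
```

```text
top plane x_t = a*y+b*z+c [-0.0003623   0.00145559 -0.02763278] med [-0.02767916  0.00089091 -0.04216181] min [-0.03122497 -0.03079237 -0.09144442] max [-0.02175354  0.03284619  0.04417019]
((0.8545989990234375, -60.72673797607422), (61.43620681762695, 60.79098129272461), 89.98241424560547)
side 1272 [-0.02515334 -0.0100674  -0.02882832] [-0.04018216 -0.0383598  -0.09470246] [-0.01537732  0.03722482  0.08806532]
```

In the hand, the underside lies 2.5 mm behind the TCP, tilt is under 0.1° and the lengthwise offset is about 1 mm. Now I carry it over the holder, nose down 7° relative to the seat, and hover short of the jaw.

```bash
cat >> h.py <<'E'
R0=Rc(0)
def tcp_for(fb, th):
    """TCP pos+euler for far-bottom corner at cradle (x,z) [m], nose-down th deg rel. seat"""
    Rs=Rc(th); F=O+R0@np.array([fb[0],0,fb[1]])
    S=F-Rs@np.array([.09,0,0]); return list(S+Rs@np.array([.001,0,-.0025])), eul(tool(Rs,1))
def fb_of(p,rot):
    Rs_t=Ro.from_euler('xyz',rot).as_matrix(); zs=-Rs_t[:,0]; xs=Rs_t[:,2]
    S=np.array(p)+.0025*zs-.001*xs; F=S+.09*xs; N=S-.09*xs
    return (R0.T@(F-O)), (R0.T@(N-O))
E
python3 - <<'E' 2>&1 | grep -v Warn
from plant import *
from h import *
o=observe(); move_l([.4585,.105,.22],feed=.25)
p,e=tcp_for((.068,.09),7); movep(p,e)
o=observe(); print(o["time_s"],fb_of(o["eef_pos"],o["tcp_rot"]))
p,e=tcp_for((.068,.012),7); move_l(p,feed=.12)
hold(.2)
o=observe(); print(o["time_s"],fb_of(o["eef_pos"],o["tcp_rot"]),o["ft_force"],o["opening"])
save("w4","wrist");save("side4","side");save("scene4","scene")
E
python3 - <<'E'
import cv2
a=cv2.imread('pics/scene4.png')[130:300,140:340]; cv2.imwrite('pics/crop4a.png',cv2.resize(a,None,fx=3.4,fy=3.4,interpolation=cv2.INTER_CUBIC))
a=cv2.imread('pics/side4.png')[190:340,330:530]; cv2.imwrite('pics/crop4b.png',cv2.resize(a,None,fx=3.8,fy=3.8,interpolation=cv2.INTER_CUBIC))
E
```

```text
7.2 (array([0.06723366, 0.00125402, 0.08882528]), array([-0.11138397,  0.0012363 ,  0.11109056]))
8.2 (array([ 0.06886989, -0.00038953,  0.01317965]), array([-0.10982667, -0.00039789,  0.03480227])) [-0.29900462  0.76816802 -5.37124577] 0.05843955532537052
```

View pics/crop4a.png

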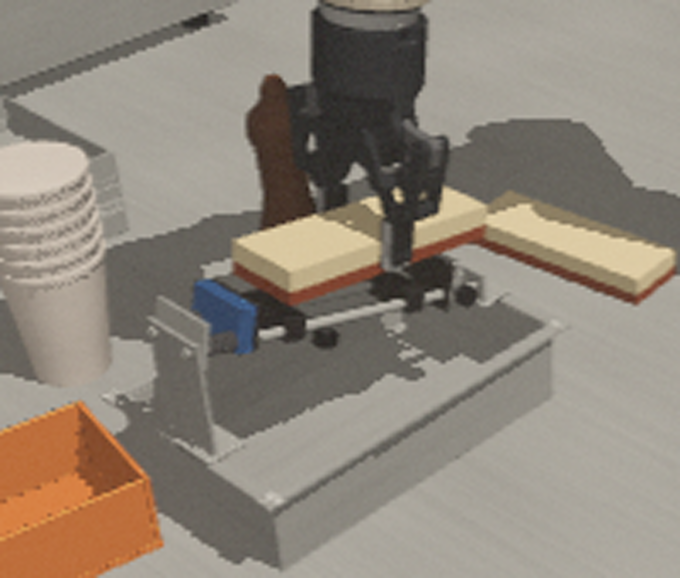

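View pics/crop4b.png

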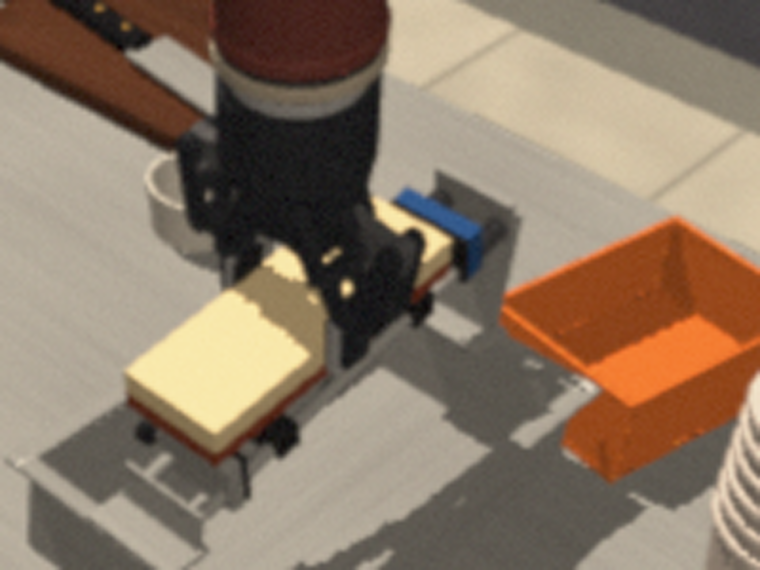

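View pics/w4.png

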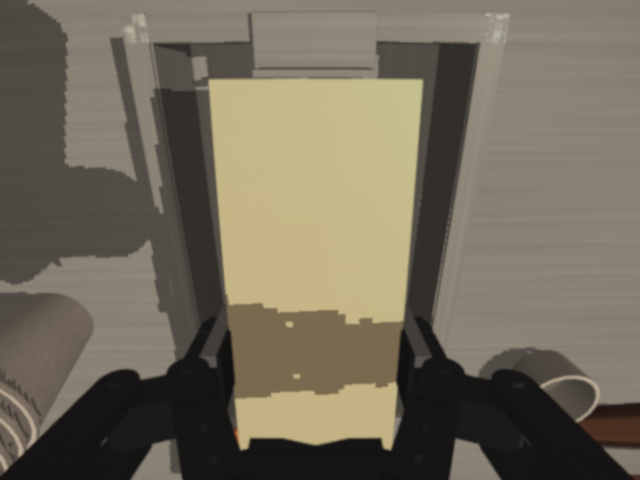

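Both crops show the stone above the bearers with the tip short of the blue jaw and the near end clear above the stop. In the wrist view its centre line (315) matches the stop plate's (314). Lowering the tip, then moving in to touch the jaw.

```bash
python3 - <<'E' 2>&1 | grep -v Warn
from plant import *
from h import *
p,e=tcp_for((.068,.0025),7); print(move_l(p,feed=.05,rotation=e,max_force=6)); hold(.3)
o=observe(); f0=o["ft_force"]; print(o["time_s"],fb_of(o["eef_pos"],o["tcp_rot"]),f0)
p,e=tcp_for((.098,.0025),7); print(move_l(p,feed=.015,rotation=e,max_force=4)); 
for _ in range(3):
    hold(.15); o=observe(); print(o["time_s"],fb_of(o["eef_pos"],o["tcp_rot"]),R0.T@(o["ft_force"]-f0))
save("side5","side");save("scene5","scene")
E
python3 - <<'E'
import cv2
a=cv2.imread('pics/scene5.png')[180:280,170:310]; b=cv2.imread('pics/side5.png')[220:320,370:510]
cv2.imwrite('pics/crop5.png',cv2.hconcat([cv2.resize(x,(400,286),interpolation=cv2.INTER_CUBIC) for x in (a,b)]))
E
```

```text
False
8.9917 (array([ 6.81718008e-02, -6.64435114e-05,  2.69032330e-03]), array([-1.10493605e-01, -6.79520489e-05,  2.45689131e-02])) [ 0.37920106 -0.8151571  -4.95197343]
True
10.425 (array([ 0.08435156,  0.00121411, -0.00081952]), array([-0.09414507,  0.00124005,  0.02239581])) [-1.6834668   0.9998846   0.39355777]
10.575 (array([ 0.08437297,  0.00116399, -0.00077648]), array([-0.09412505,  0.00120282,  0.02242811])) [-0.35825804  1.21194594 -0.23577066]
10.725 (array([ 0.08463289,  0.00104742, -0.0005147 ]), array([-0.09387407,  0.00106231,  0.02262115])) [-0.69784702  1.79047054  0.66485483]
```

View pics/crop5.png

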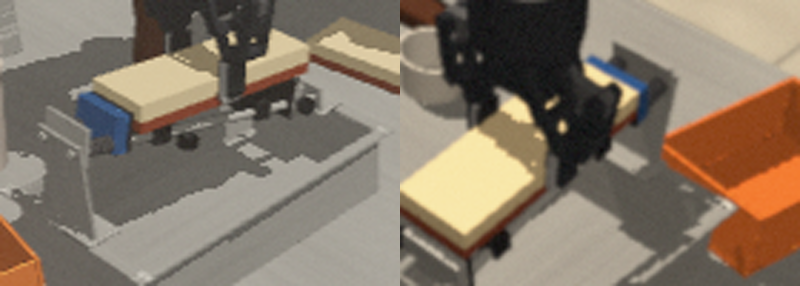

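Contact came with the jaw face at cradle x≈86.3 mm, against 86.9 from vision. Now I push in two steps and check the spring force against travel at each.

```bash
python3 - <<'E' 2>&1 | grep -v Warn
from plant import *
from h import *
f0=np.array([.1,-.3,-5.1])
def rep(t):
    fs=[];ps=[]
    for _ in range(4):
        hold(.08); o=observe(); fs.append(o["ft_force"]); ps.append(np.r_[fb_of(o["eef_pos"],o["tcp_rot"])])
    F=R0.T@(np.mean(fs,0)-f0); print(t,o["time_s"],np.mean(ps,0).round(4),F.round(2),"jaw est mm",(-F[0]-3)/.65, o["opening"])
for x in (.089,.093,.0965):
    p,e=tcp_for((x,.0025),7); print(move_l(p,feed=.02,rotation=e,max_force=10)); rep(x)
save("side6","side");save("scene6","scene");save("w6","wrist")
E
python3 - <<'E'
import cv2
a=cv2.imread('pics/scene6.png')[180:280,170:310]; b=cv2.imread('pics/side6.png')[220:320,370:510]
cv2.imwrite('pics/crop6.png',cv2.hconcat([cv2.resize(x,(400,286),interpolation=cv2.INTER_CUBIC) for x in (a,b)]))
E
```

```text
False
0.089 11.5417 [ 0.0883  0.0003  0.002  -0.0903  0.0003  0.0242] [-4.74  1.04 -0.93] jaw est mm 2.682393149915763 0.0584719570301221
False
0.093 12.225 [ 0.0921  0.0002  0.002  -0.0866  0.0002  0.0243] [-6.93  1.21  0.37] jaw est mm 6.052092177102325 0.05847727652723137
False
0.0965 12.8833 [ 0.095   0.0002  0.0018 -0.0836  0.0002  0.0244] [-8.74  1.42  1.16] jaw est mm 8.82400405778733 0.05859084327855825
```

View pics/crop6.png

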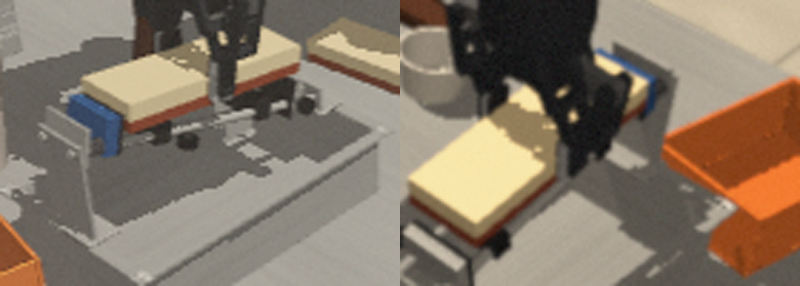

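View pics/w6.png

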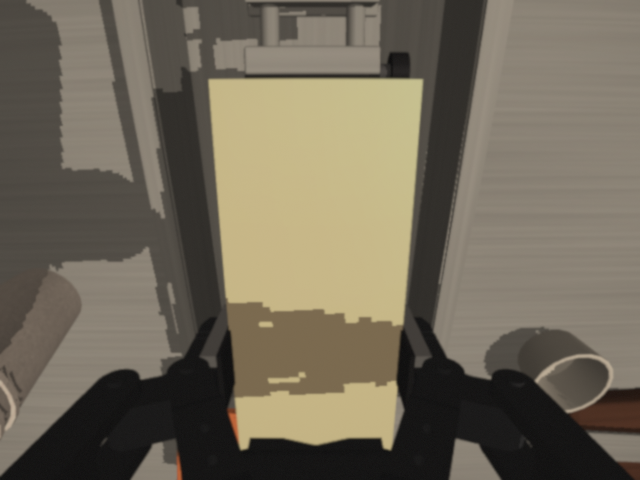

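```bash
python3 - <<'E' 2>&1 | grep -v Warn
from h import *
W=cloud("pics/w6.npz"); C=(W-O)@R0; im=np.load("pics/w6.npz")["im"]
for v in range(40,90,3): print(v,(C[v,300:330].mean(0)*1000).round(1),im[v,315])
W=cloud("pics/w1.npz"); C=(W-O)@R0; im=np.load("pics/w1.npz")["im"]
for u in range(200,236,2): print(u,(C[268:274,u].mean(0)*1000).round(1),im[270,u])
for u in range(424,460,2): print(u,(C[283:290,u].mean(0)*1000).round(1),im[286,u])
E
```

```text
40 [-130.8    0.9  -90. ] [142 134 121]
43 [-129.2    0.9  -90.6] [141 133 120]
46 [-98.5   0.9  13.8] [130 122 111]
49 [-97.5   0.9  13.7] [145 138 124]
52 [-96.4   0.9  13.9] [148 140 127]
55 [-95.3   0.9  13.9] [149 141 127]
58 [-93.1   1.   18.8] [146 139 126]
61 [-92.1   1.1  18.9] [146 138 125]
64 [-92.2   0.9  14. ] [144 135 123]
67 [-91.2   0.9  13.9] [144 136 123]
70 [-90.1   0.9  14. ] [146 138 125]
73 [-89.1   0.9  13.7] [102  95  87]
76 [-88.1   0.9  13.6] [47 44 38]
79 [-79.7   1.   49.9] [173 164 122]
82 [-79.    1.   49.6] [197 186 139]
85 [-78.2   1.   49.3] [198 186 139]
88 [-77.4   1.   49.4] [198 187 139]
200 [-122.7  -12.7  -22.3] [131 123 111]
202 [-97.6   5.   13.6] [148 138 125]
204 [-95.8   5.2  13.4] [154 145 131]
206 [-93.7   5.5  13.6] [152 143 129]
208 [-91.9   5.7  13.5] [150 141 128]
210 [-89.8   6.   13.8] [138 129 117]
212 [-87.8   6.3  14. ] [66 62 57]
214 [-86.    6.5  13.7] [39 35 33]
216 [-85.    6.   12.2] [28 25 24]
218 [-84.8   4.8   9.3] [23 21 21]
220 [-85.    3.3   5.7] [22 21 20]
222 [-85.    1.9   2.2] [22 21 21]
224 [-84.7   0.7  -0.8] [20 19 18]
226 [-85.   -0.9  -4.7] [21 20 18]
228 [-85.1  -2.5  -8.5] [21 20 19]
230 [-84.8  -3.8 -11.8] [22 21 20]
232 [-84.9  -5.4 -15.6] [47 44 40]
234 [-84.3  -6.4 -18.4] [128 120 109]
424 [ 85.2   0.8 -17.8] [89 84 76]
426 [ 86.8   0.8 -18.2] [88 83 75]
428 [ 88.2   2.1 -15.8] [67 64 58]
430 [88.3 13.4  9.2] [31 29 27]
432 [89.2 16.6 15.9] [38 34 33]
434 [90.6 16.9 16.2] [40 37 35]
436 [92.  17.  15.9] [40 45 55]
438 [93.4 17.  15.6] [ 49  71 101]
440 [94.7 17.3 15.8] [ 52  77 110]
442 [96.1 17.2 15.3] [ 51  77 110]
444 [97.4 17.5 15.4] [ 52  78 112]
446 [98.7 18.1 16.4] [ 52  78 111]
448 [100.1  17.9  15.6] [ 52  78 112]
450 [101.4  18.2  16. ] [ 53  78 112]
452 [102.8  18.3  15.7] [ 54  78 111]
454 [104.8  16.3  10.8] [104 107 116]
456 [109.8   3.8 -18.2] [150 141 128]
458 [111.3   4.  -18.1] [148 140 126]
```

In the wrist depth the stop face is at -84.9 mm and the free jaw face at +88.3, a gap of 173.2 mm, inside the stated 170–174. The near corner is already about 2 mm clear of the stop. I'll push 2 mm more and lower the near end in steps, keeping that corner fixed in x.

```bash
python3 - <<'E' 2>&1 | grep -v Warn
from plant import *
from h import *
f0=np.array([.1,-.3,-5.1])
def rep(t):
    fs=[];ps=[]
    for _ in range(3):
        hold(.06); o=observe(); fs.append(o["ft_force"]); ps.append(np.r_[fb_of(o["eef_pos"],o["tcp_rot"])])
    F=R0.T@(np.mean(fs,0)-f0); m=np.mean(ps,0); print(t,round(o["time_s"],2),m.round(4),F.round(2),"jaw mm",round((-F[0]-3)/.65,1)); return m,F
dx=.0013
for th,zf in ((7,.0025),(5,.0025),(3,.0022),(1.5,.002),(0,.002)):
    fx=-.0815+.18*np.cos(np.radians(th))+dx
    p,e=tcp_for((fx,zf),th); s=move_l(p,feed=.02,rotation=e,max_force=12); m,F=rep((th,s))
    dx+= np.clip(-.0815-m[3],-.001,.001)
    if s or F[0]<-13: break
save("side7","side");save("scene7","scene");save("w7","wrist")
E
python3 - <<'E'
import cv2
a=cv2.imread('pics/scene7.png')[180:280,170:310]; b=cv2.imread('pics/side7.png')[220:320,370:510]
cv2.imwrite('pics/crop7.png',cv2.hconcat([cv2.resize(x,(400,286),interpolation=cv2.INTER_CUBIC) for x in (a,b)]))
E
```

```text
(7, False) 13.46 [ 0.0966  0.0002  0.0018 -0.0819  0.0002  0.0244] [-10.12   1.46   2.29] jaw mm 10.9
(5, False) 13.94 [ 0.0976  0.0002  0.0017 -0.0817  0.0002  0.0181] [-10.97   0.89   1.7 ] jaw mm 12.3
(3, False) 14.44 [ 0.0982  0.0003  0.0014 -0.0815  0.0003  0.0115] [-10.13   1.     2.84] jaw mm 11.0
(1.5, False) 14.89 [ 0.0984  0.0003  0.0011 -0.0815  0.0003  0.0066] [-10.28   1.15   2.33] jaw mm 11.2
(0, False) 15.33 [ 0.0983  0.0004  0.0009 -0.0817  0.0004  0.0017] [-10.42   1.59   1.14] jaw mm 11.4
```

View pics/crop7.png

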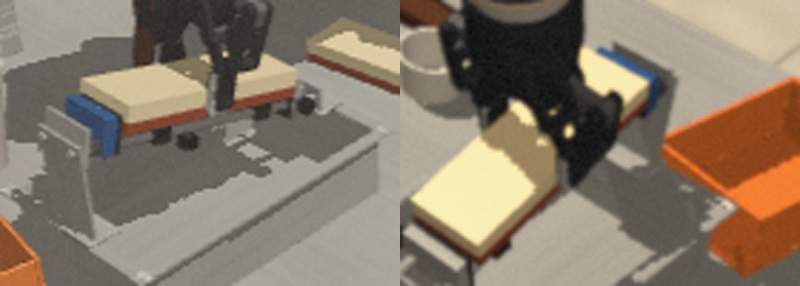

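View pics/w7.png

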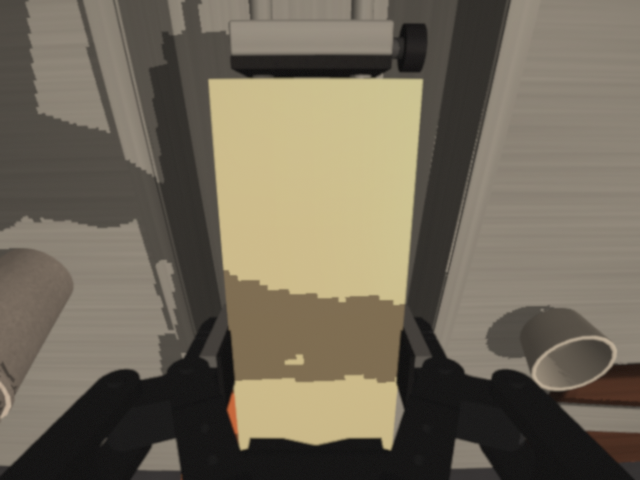

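The stone is nearly flat, its near end inside the stop (a sliver of rod shows between them at (315,76)), and the jaw is about 11.4 mm in. Next: press down onto the bearers, then ease back to the stop.

```bash
python3 - <<'E' 2>&1 | grep -v Warn
from plant import *
from h import *
f0=np.array([.1,-.3,-5.1])
def rep(t):
    fs=[];ps=[]
    for _ in range(3):
        hold(.06); o=observe(); fs.append(o["ft_force"]); ps.append(np.r_[fb_of(o["eef_pos"],o["tcp_rot"])])
    F=R0.T@(np.mean(fs,0)-f0); m=np.mean(ps,0); print(t,round(o["time_s"],2),m.round(4),F.round(2),"jaw mm",round((-F[0]-3)/.65,1)); return m,F
p,e=tcp_for((.0998,-.004),0); s=move_l(p,feed=.01,rotation=e,max_force=8); m,F=rep(("down",s))
o=observe(); p0=np.array(o["eef_pos"])
s=move_l(list(p0+R0@[-.008,0,-.0005]),feed=.01,max_force=6); m,F=rep(("back",s))
save("side8","side");save("w8","wrist")
E
```

```text
('down', True) 15.98 [ 0.0976  0.0004 -0.0002 -0.0824  0.0002  0.0009] [-5.51  0.96 14.33] jaw mm 3.9
('back', True) 16.49 [ 0.0943  0.0004 -0.0004 -0.0856  0.0002  0.0012] [-1.31  1.01 12.64] jaw mm -2.6
```

View pics/w8.png

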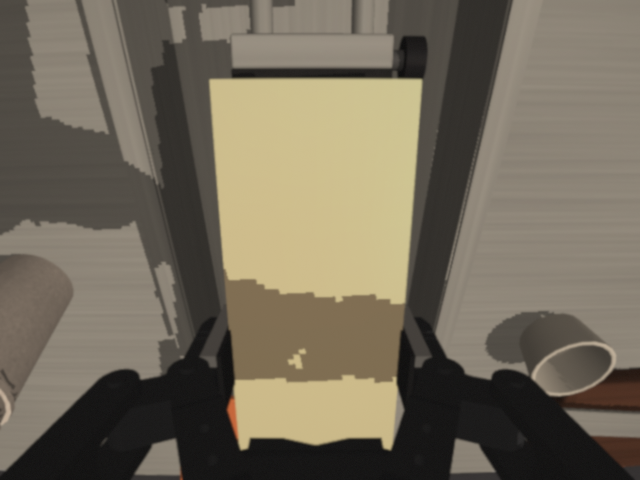

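It stopped at the stop (near corner -85.6 mm). Releasing, backing out along the seat normal and checking.

```bash
python3 - <<'E' 2>&1 | grep -v Warn
from plant import *
from h import *
gripper_to(.085)
o=observe(); print(o["time_s"],o["opening"],o["ft_force"])
p0=np.array(o["eef_pos"]); move_l(list(p0+R0@[0,0,.09]),feed=.12); 
move_l(list(p0+R0@[-.03,0,.17]),feed=.2,rotation=eul(tool(Rc(15),1))); hold(.2)
print(observe()["time_s"],observe()["ft_force"])
save("side9","side");save("scene9","scene");save("w9","wrist")
for n in("w9","side9","scene9"):
    W=cloud(f"pics/{n}.npz"); C=(W-O)@R0; hsv=cv2.cvtColor(np.load(f"pics/{n}.npz")["im"],cv2.COLOR_RGB2HSV)
    m=(hsv[...,0]>15)&(hsv[...,0]<35)&(hsv[...,1]>50)&(np.abs(C[...,2]-.025)<.007)&(np.abs(C[...,1])<.05)&(np.abs(C[...,0])<.12)
    m=cv2.morphologyEx(m.astype(np.uint8),cv2.MORPH_OPEN,np.ones((3,3)))>0
    P=C[m]; c=np.linalg.lstsq(np.c_[P[:,:2],np.ones(len(P))],P[:,2],rcond=None)[0]
    r=cv2.minAreaRect((P[:,:2]*1000).astype(np.float32)); print(n,len(P),"slope deg",np.degrees(c[:2]).round(2),"z top mm",(c[2]*1000).round(2),np.round(r[0],1),np.round(r[1],1),round(r[2],2))
    b=(hsv[...,0]>100)&(hsv[...,0]<125)&(hsv[...,1]>100)&(C[...,2]>0)&(C[...,2]<.025)&(np.abs(C[...,1])<.05)&(C[...,0]>.05)&(C[...,0]<.13)
    if b.sum()>20: print("blue x",np.percentile(C[b][:,0],[2,50,98]).round(4))
E
python3 - <<'E'
import cv2
a=cv2.imread('pics/scene9.png')[170:290,160:320]; b=cv2.imread('pics/side9.png')[220:340,350:510]
cv2.imwrite('pics/crop9.png',cv2.hconcat([cv2.resize(x,(400,300),interpolation=cv2.INTER_CUBIC) for x in (a,b)]))
E
```

```text
16.975 0.08491704239470842 [ 0.10379363 -0.08109588 -0.46200393]
18.65 [-0.17031273 -0.5360501   0.355798  ]
w9 17039 slope deg [-0.09  0.15] z top mm 26.09 [5.5 1.4] [ 60.3 179.7] 89.93
blue x [0.1024 0.1062 0.1101]
side9 2345 slope deg [-0.13  0.57] z top mm 23.99 [ 1.1 -0.4] [ 62.4 181.9] 89.93
blue x [0.1006 0.1043 0.1082]
scene9 970 slope deg [-0.42 -2.69] z top mm 25.92 [5.2 0.3] [ 65.9 184.3] 89.76
blue x [0.0984 0.109  0.1117]
```

View pics/crop9.png

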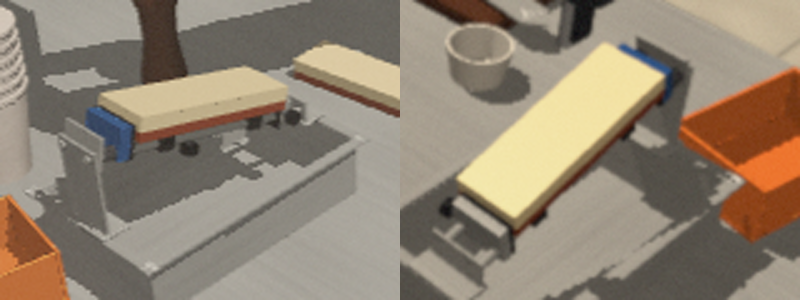

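View pics/w9.png

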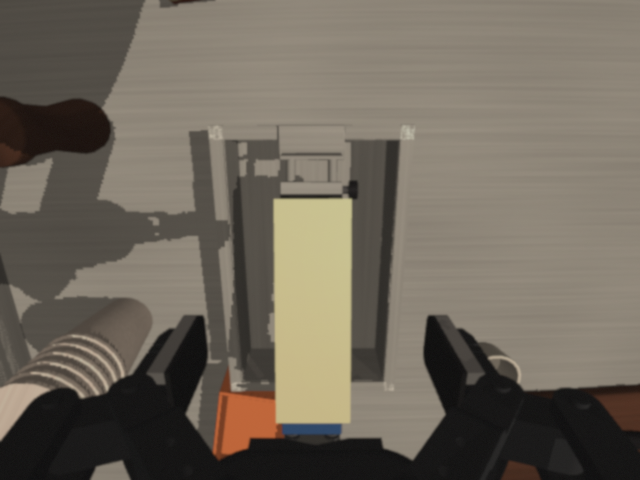

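The stone lies flat between jaw and stop in all views. Slope is about 0.1°, and its top is 24–26 mm above the seat for a 25 mm stone. Its centre is about 1–5.5 mm along and 0–1.4 mm across, with yaw under 0.3°. The jaw is about 7 mm in and the gripper is clear, so I'm handing in.

```bash
python3 - <<'E' 2>&1 | grep -v Warn
from plant import *
hold(.3); print(observe()["time_s"], observe()["ft_force"]); print(job_done())
E
```

```text
19.1 [0.78402542 0.07639875 0.24148845]
the job is handed in; nothing more can be done
None
```

The leftmost cream-and-rust stone is now clamped in the holder, cream face up, and I handed the job in at about 19 s of the 51 s allowed. No verdict is reported.

**What I did:** I gripped the stone across its width and brought it in nose down 7° against the jaw. I pushed the jaw about 11–12 mm in, lowered the near end past the stop and pressed the stone onto the bearers. Then I eased it back to the stop and let go.

**Last checks, after release:**

| Check | Measured | Limit |
|---|---|---|
| Tilt from the seat along its length | 0.1° (wrist and side), 0.4° (scene) | 2° |
| Top above the seat (stone is 25 mm) | 24.0–26.1 mm | ±3 mm |
| Along the holder from its middle | 1–5.5 mm | 15 mm |
| Off the centre line | up to 1.4 mm | 10 mm |
| Yaw to the holder | under 0.3° | 4.5° |
| Jaw pushed in | about 7 mm | at least 4 mm |

The gripper was clear of everything, with only force-sensor noise left. I made no move near the green stone, ramekin, sauce bottle, mill or cups. I did not measure their positions again at the end.

**Disagreements:**
- **Side against wrist camera:** they differ by 2–4 mm in x and about 2 mm in height, close to the stated calibration error.
- **Scene camera:** it gave a cross-slope of -2.7° (beyond the 2° limit) from few pixels at a grazing angle. I set it aside because the wrist (0.15°) and side (0.6°) views disagree with it.

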